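# Open the block heater by its hidden release

### The job

Open the block heater so that its tubes can be reached: run a fingertip lightly along the flat top of its front edge until you find the release groove hidden somewhere in it, and press down inside the groove until the lid springs up part of the way. Take the finger out of the groove, then gently push the lid all the way back until it stands open at its stop. Do not lift or shift the bottles, flask, timer and pen standing around.

Things in the scene. Friction and masses are not known exactly. Their poses are not given: they have to be found in the camera images.
- block_heater: Bench block heater: white case 222 (x) x 300 (y) x 72 mm high, fixed on the bench, with a flat grey ledge along its front and a low transparent lid behind. Origin under the middle of the case, at bench height; x points from its front (display, keys) to its rear (lid hinge), y to its left, z up.
- front_edge (a point): Middle of the ledge's flat top: x = -90, y = 0, z = 72 mm in the heater's frame, same axes. The ledge is 44 mm deep (x = -112 to -68 mm of the heater). The release groove is somewhere in it: a pocket 58 mm along y, 36 mm along x (x = -108 to -72 mm; thin bezel in front), its centre anywhere from y = -38 to +38 mm, different each time and not reported.
- release (a joint): Sprung grey key that forms the whole floor of the groove, 12 mm below the ledge top, the same colour as the ledge. It moves straight down: 0 m at rest, 0.008 m fully pressed; about 3 N to start, 7 N at the bottom. The lid is let go at about 0.006 m. It springs back up when left.
- lid (a joint): Lid hinge along y at the rear (x = +98, z = 72 mm of the heater): 0 rad shut and held by the catch, 1.85 fully open on its stop. When let go, its spring hinges raise it in about 2 s to about 1.1 rad, where friction stops it; from there it must be pushed (a few N at the front edge, slowly: the hinge is damped) and it stays wherever it is left.
- lid_front (a point): Middle of the lid's top front edge, 156 mm from the hinge; moves with the lid (x = -58, z = 90 mm of the heater when shut). The lid is 232 mm wide, a hollow cover open below with walls 18 mm deep; a thin steel keeper strip hangs 17 mm below its front wall.
- flask_250: Stoppered conical flask, 82 mm across, 143 mm high, standing loose to the left of the heater; origin in the middle of its underside.
- timer: Flat kitchen-style timer, 72 x 66 x 18 mm, lying loose at the left front of the heater; origin in the middle of its underside.
- sample_2: White sample bottle with blue cap, 51 mm across, 100 mm high, standing loose to the right of the heater; origin in the middle of its underside.
- dropper_1: Small brown dropper bottle, 33 mm across, 100 mm high, standing loose to the right of the heater; origin in the middle of its underside.
- dropper_3: Another such dropper bottle, 33 mm across, 100 mm high, standing loose at the right front of the heater; origin in the middle of its underside.
- pen: Pen, 145 mm long, 11 mm thick, lying loose in front of the heater, roughly along y; origin in the middle of its underside.

How it is judged:
By the outcome, as a careful person would: the job done as asked, in the order asked, and still so for the second after the job is handed in, with the robot touching nothing.
It also fails if it takes over 69 s, if anything falls off the work surface, if the arm or the gripper's body presses on something with over 40 N, if the wrist force passes 120 N, or if a joint passes its speed limit or range.

### The arm

A 6-joint arm with a two-finger parallel gripper is mounted at the origin on a cart in front of the work surface, level with it; the furniture and walls round the work are solid. World frame = base frame: x ahead of the robot, y to its left, z up, the work surface at z = 0. Lengths are in m, angles in rad, forces in N, time in s.
With the tool pointing down it reaches from about 0.2 to 0.875 m from the base axis. Payload 3.4 kg.
Tool frame: the origin (TCP) lies between the finger pads; the fingertips stand 25 mm ahead of it and the grasp point (between the pads) lies 6 mm ahead of it (r.nose_length is the z of the fingertips in the tool frame, in m); z points along the fingers, y is the line along which they close (so a half turn about z gives the same grasp; the last joint's range is limited). The gripper opens to 94 mm and grips with 3 to 60 N. Pads are 16 mm wide; open, the fingers measure 119 mm over their backs; the gripper's body (75 mm by 177 mm) begins 78 mm behind the grasp point.
Start: joints at [0.992, 0.276, 1.505, -0, 1.361, -0.121], TCP at [0.254, 0.516, 0.23] pointing down, gripper open.
Joint ranges: [-2.89, 2.89], [-0.75, 2.08], [0.22, 2.7], [-1.18, 4.32], [0.11, 2.71], [-2.7, 2.7]. Speed limits (rad/s): [2.57, 2.57, 3.14, 3.14, 3.14, 3.14].

### API

Orientations are given as a unit quaternion [w, x, y, z].
In Python, from plant import r, gripper_to, inverse_kinematics, vision, models, telemetry gives the robot as it stands. Calls block until the motion is done:
- r.move_to(position, orientation): joint-space move of the TCP to a pose.
- r.move_l(position, rot=None, vel=0.15, guard=None): straight line of the TCP; rot=None keeps the orientation; vel is the mean speed in m/s. With guard (N) it stops when the force on the tool has changed by that much, and returns True; else False.
- r.movej(angles): joint-space move.
- gripper_to(opening, f_grip=None): finger opening in m; f_grip is the grip in N (None keeps the last); returns when the fingers have stopped.
- r.hold(seconds).
- inverse_kinematics(position, orientation): joint angles nearest the present ones, or None.
- vision.snapshot(name): name is "scene" or "top" or "wrist"; returns the picture (480x640x3 uint8, red, green, blue); there is no depth.
- vision.get_calibration(name): a dict with "fx", "fy", "cx", "cy" (pixels), "position" and "orientation" of the camera in the world. Camera axes: x right, y down, z forward; pixel columns grow to the right and rows downward; lengths in m; the calibration is good to about 2 mm. The wrist camera is an equidistant fisheye: a pixel r from the principal point sees the ray r / f radians off the axis. A picture is of the moment at which its call begins: read the wrist's pose just before it. get_calibration takes no time and is no camera call; for the wrist camera it gives the pose at the moment of the call.
A pose or a line that the arm cannot do raises r.PlanningError and nothing moves.
- r.sign_off(): hands the job in; it is judged then, once.
Trained networks look in the newest picture that a camera, given by its name, has taken for a name from the list of things; names that differ only in an ending like _2 or _b are one class to them, and where a whole thing is asked for, a point or a joint stands for the part that bears it (a point fixed in the world has none). Each returns a list of dicts, best first, with "score" (0 to 1); they miss things now and then, are a little off and sometimes report something else, mostly with a low value. They report only what shows in the picture. A call takes as long as a camera call.
- models.boxes_of(thing, camera): "at" ([x, y, z] in m, in world coordinates, good to about 4 mm: the middle of the surface that is visible of it).
- models.regions_of(thing, camera): "pixels" (480x640 bool, what is visible of it).
- models.mark_of(thing, camera): "at" ([x, y, z] in m, in world coordinates, good to about 4 mm: a listed point, or the origin of a listed thing).
Readings, each from a call of its own:
- telemetry.current_t(): time.
- telemetry.current_joints(): joint angles.
- telemetry.current_dq(): joint speeds.
- telemetry.current_joint_efforts(): joint torques, N m.
- telemetry.current_ee_pos(): TCP position.
- telemetry.current_tool_rot(): TCP orientation.
- telemetry.current_wrist_force(): force on the tool from outside, world axes, zero at the start.
- telemetry.current_torque(): the same for the moment, N m.
- telemetry.current_opening(): finger opening in m.
- telemetry.current_finger_force(): force on a finger pad.
Only numpy, scipy, OpenCV 4.12 (cv2) and the standard library are available. Lean on these libraries where they do the work, as an engineer would, in place of code of your own. Each camera call takes 0.05 s, during which the arm holds its last target. There are 200 camera calls.

## Working session

There is one attempt and no reset: what is moved stays moved. The work goes in short steps, each a Python script; the robot and the scene stay as the last script left them, time stands still between calls to the robot, and variables do not carry over. Pictures are saved under pics/ and viewed, at most 10 in all, crops included, and the job is handed in when it is done.

```bash
mkdir -p pics; ls; python3 - <<'E'
from plant import r, vision, models, telemetry
import cv2,numpy as np
for c in ["top","scene"]:
    im=vision.snapshot(c); cv2.imwrite(f"pics/{c}0.png",im[:,:,::-1])
    k=vision.get_calibration(c); print(c,{a:np.round(b,3) for a,b in k.items()})
    for t in ["block_heater","front_edge","lid_front","flask_250","timer","sample_2","dropper_1","pen"]:
        print(t,[(np.round(d["at"],3).tolist(),round(d["score"],2)) for d in models.mark_of(t,c)][:4])
print(telemetry.current_t(),telemetry.current_tool_rot(),r.nose_length)
E
```

```text
pics
top {'fx': np.float64(556.295), 'fy': np.float64(556.295), 'cx': np.float64(320.118), 'cy': np.float64(243.813), 'position': array([0.426, 0.058, 1.002]), 'orientation': array([ 0.032, -0.7  ,  0.712, -0.038])}
block_heater [([0.592, 0.171, -0.003], 0.55)]
front_edge [([0.416, -0.225, -0.001], 0.69), ([0.434, -0.024, 0.07], 0.56)]
lid_front [([0.468, -0.03, 0.089], 0.88)]
flask_250 [([0.592, 0.169, -0.005], 0.72)]
timer [([0.466, 0.187, -0.003], 0.65)]
sample_2 [([0.536, -0.237, -0.001], 0.77), ([0.467, -0.031, 0.09], 0.65), ([0.435, -0.025, 0.074], 0.45), ([0.468, -0.224, -0.0], 0.19)]
dropper_1 [([0.472, -0.221, -0.003], 0.67), ([0.415, -0.22, -0.002], 0.65)]
pen [([0.357, 0.004, -0.005], 0.73)]
scene {'fx': np.float64(553.945), 'fy': np.float64(553.945), 'cx': np.float64(312.883), 'cy': np.float64(241.831), 'position': array([-0.044, -0.77 ,  0.643]), 'orientation': array([-0.478,  0.823, -0.266,  0.152])}
block_heater [([0.527, -0.036, -0.001], 0.8), ([0.432, -0.024, 0.074], 0.23)]
front_edge [([0.433, -0.024, 0.069], 0.97)]
lid_front [([0.468, -0.029, 0.09], 0.92)]
flask_250 [([0.587, 0.169, -0.003], 0.77)]
timer [([0.469, 0.188, -0.004], 0.71)]
sample_2 [([0.535, -0.236, 0.001], 0.71), ([0.468, -0.028, 0.089], 0.41)]
dropper_1 [([0.468, -0.225, 0.001], 0.6), ([0.418, -0.224, -0.001], 0.56)]
pen [([0.435, -0.024, 0.072], 0.62), ([0.356, 0.004, -0.002], 0.6)]
0.9 [1.03860750e-05 2.26925670e-01 9.73912079e-01 5.38750870e-05] 0.025
```

View pics/top0.png

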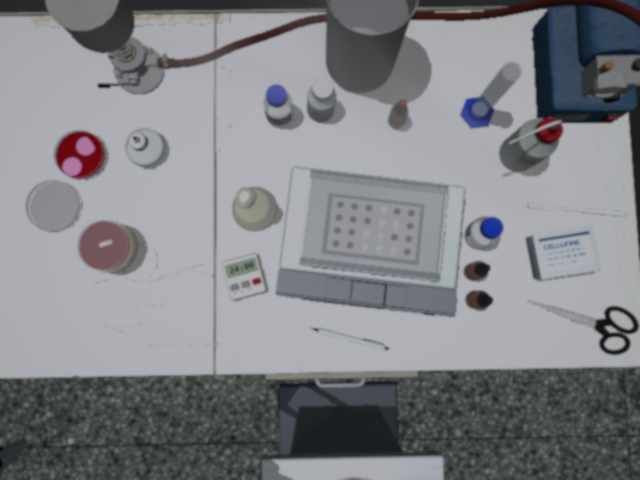

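View pics/scene0.png

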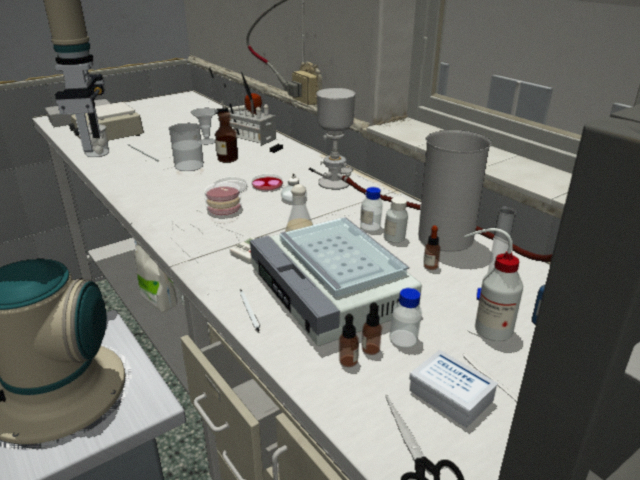

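The top view shows the heater with its grey ledge spanning (277,285)–(456,305). Faint lines at columns ~352–386 may mark the groove, so I'll check that by touch. The scene view shows clear space above the ledge, with the pen and timer lying low in front.

```bash
cat > h.py <<'E'
from plant import r, gripper_to, inverse_kinematics, vision, models, telemetry as T
import numpy as np, cv2
from scipy.spatial.transform import Rotation as Ro
def ray_to(c,u,v,z):
    k=vision.get_calibration(c); R=Ro.from_quat(np.array(k["orientation"]),scalar_first=True).as_matrix()
    d=R@np.array([(u-k["cx"])/k["fx"],(v-k["cy"])/k["fy"],1]); p=np.array(k["position"])
    return p+d*(z-p[2])/d[2]
O=np.array([0.527,-0.036,0.]); YAW=np.radians(-7.0)
hR=Ro.from_euler("z",YAW).as_matrix()
def W(x,y,z): return O+hR@(np.array([x,y,z])/1000)          # heater mm -> world m
def toH(p): return hR.T@(np.asarray(p)-O)*1000
def Rt(tilt):                                              # tip leads to the rear by tilt deg
    t=np.radians(tilt); z=hR@[np.sin(t),0,-np.cos(t)]; y=hR@[0,1,0]
    return np.column_stack([np.cross(y,z),y,z])
def q(tilt): return Ro.from_matrix(Rt(tilt)).as_quat(scalar_first=True)
def tcp(x,y,z,tilt): return W(x,y,z)-r.nose_length*Rt(tilt)[:,2]  # fingertip at heater mm
def tip(): 
    return toH(np.array(T.current_ee_pos())+r.nose_length*Ro.from_quat(T.current_tool_rot(),scalar_first=True).as_matrix()[:,2])
E
python3 - <<'E'
from h import *
a=ray_to("top",277,293,.072);b=ray_to("top",456,313,.072)
print(a,b,"yaw",np.degrees(np.arctan2(-(a-b)[0],(a-b)[1])))
print([toH(ray_to("top",u,v,.072)).round(0) for u,v in [(277,293),(456,313),(323,287),(352,291),(386,295),(280,270),(460,290)]])
for p in [(-90,70,90,15),(-90,-70,50,15),(-30,0,180,15),(130,0,180,15),(130,0,180,0)]:
    s=inverse_kinematics(tcp(*p),q(p[3])); print(p,None if s is None else np.round(s,2))
E
```

```text
[0.43647989 0.12297372 0.072     ] [ 0.39808364 -0.17410214  0.072     ] yaw -7.3644992289612174
[array([-109.,  147.,   72.]), array([-111., -153.,   72.]), array([-91.,  72.,  72.]), array([-93.,  23.,  72.]), array([-94., -34.,  72.]), array([-71., 146.,  72.]), array([ -72., -156.,   72.])]
(-90, 70, 90, 15) [-0.04  0.06  2.14 -0.04  0.68 -1.46]
(-90, -70, 50, 15) [-0.45  0.11  2.23  0.16  0.56 -2.02]
(-30, 0, 180, 15) [-0.23  0.03  1.91  0.03  0.94 -1.69]
(130, 0, 180, 15) [-0.2   0.27  1.61  0.02  1.   -1.65]
(130, 0, 180, 0) [-0.18  0.41  1.36 -0.    1.37 -1.63]
```

```bash
python3 - <<'E'
import cv2
im=cv2.imread("pics/top0.png")[255:325,265:470]
cv2.imwrite("pics/ledge.png",cv2.resize(im,None,fx=3.9,fy=3.9,interpolation=cv2.INTER_CUBIC))
E
```

```text
(no output)
```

View pics/ledge.png

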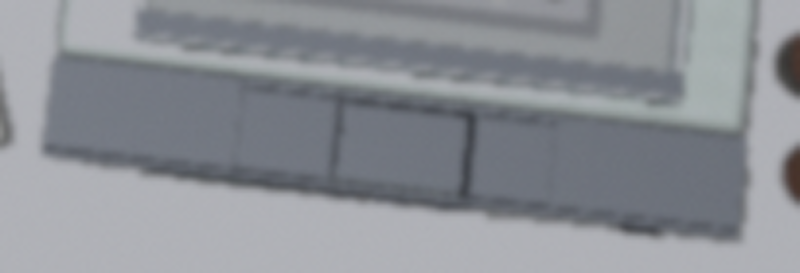

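The crop shows darker lines bounding a panel at crop columns 337–470, which puts it at about y = +23 to −34 mm on the heater. I'll confirm by touch, sliding along the ledge from the left.

```bash
python3 - <<'E'
from h import *
gripper_to(0.0)
t=15; r.move_to(tcp(-92,70,110,t),q(t))
print("t",T.current_t(), T.current_opening())
f0=np.array(T.current_wrist_force())
r.move_l(tcp(-92,70,85,t),vel=.1)
hit=r.move_l(tcp(-92,70,64,t),vel=.02,guard=2.0)
print(hit,tip().round(1),np.round(np.array(T.current_wrist_force())-f0,2),T.current_t())
z=tip()[2]
for i,y in enumerate(np.arange(70,-76,-6)):
    r.move_l(tcp(-92,y,z,t),vel=.03)
    f=np.array(T.current_wrist_force())-f0
    print(round(y),tip().round(1),f.round(2))
    if f[2]<0.4: break
    z-= np.clip((2.0-f[2])*0.1,-.3,.3)   # keep it light
print(T.current_t())
E
```

```text
t 4.1833 0.0006225096883397964
True [-91.8  70.   74.2] [-0.05 -0.09  3.76] 5.2167
70 [-91.8  70.   74.2] [-0.81 -0.46  2.7 ]
64 [-91.8  63.7  74.3] [0.76 0.39 0.96]
58 [-91.9  57.7  74.2] [0.96 0.35 3.18]
52 [-92.1  51.7  74.2] [ 0.55 -0.16  2.5 ]
46 [-92.1  45.7  74.3] [0.33 0.18 1.14]
40 [-92.   39.7  74.2] [ 0.67 -0.3   1.61]
34 [-91.9  33.7  74.2] [0.91 0.22 1.8 ]
28 [-92.   27.7  74.2] [0.87 0.67 2.05]
22 [-92.6  21.7  73.8] [ 0.98 -0.44  0.79]
16 [-92.1  15.8  74. ] [ 0.84  0.39 -0.36]
8.6167
```

```bash
python3 - <<'E'
from h import *
t=15
r.move_l(tcp(-92,-4,74,t),vel=.04)
f0=np.array(T.current_wrist_force()); print(f0.round(2))
h=r.move_l(tcp(-92,-4,68,t),vel=.02,guard=2.5); print(h,tip().round(1))
if not h:
    h=r.move_l(tcp(-92,-4,58.5,t),vel=.02,guard=2); print("floor",h,tip().round(1),(np.array(T.current_wrist_force())-f0).round(2))
    h=r.move_l(tcp(-92,-4,54.2,t),vel=.015,guard=12); print("press",h,tip().round(1),(np.array(T.current_wrist_force())-f0).round(2))
    r.hold(.2)
im=vision.snapshot("scene"); cv2.imwrite("pics/press.png",im[:,:,::-1])
print([(np.round(d["at"],3),round(d["score"],2)) for d in models.mark_of("lid_front","scene")][:2],T.current_t())
E
```

```text
[ 0.05 -0.06 -0.63]
False [-92.2  -3.9  67.8]
floor True [-91.7  -4.   61.2] [ 0.58 -0.27  4.03]
press False [-91.6  -4.   54.5] [-1.93  0.66  6.31]
[(array([ 0.5  , -0.034,  0.169]), 0.95)] 11.025
```

View pics/press.png

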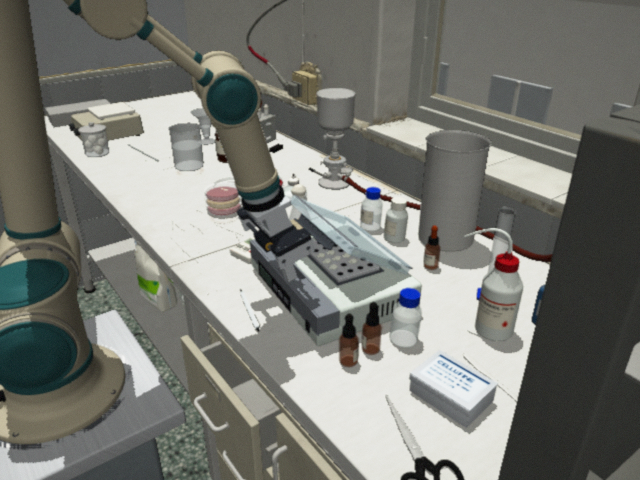

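The lid has let go and is rising (its front is at z ≈ 0.17). Next I'll take the finger out of the groove, wait for the lid to settle, and then push.

```bash
python3 - <<'E'
from h import *
t=15
r.move_l(tcp(-93,-4,90,t),vel=.08)
r.move_l(tcp(-95,-4,180,t),vel=.1)
r.hold(.8)
print(T.current_t(), tip().round(1))
for c in ["scene","top"]:
    im=vision.snapshot(c); cv2.imwrite(f"pics/up_{c}.png",im[:,:,::-1])
    print([(toH(d["at"]).round(0),round(d["score"],2)) for d in models.mark_of("lid_front",c)][:2])
f0=np.array(T.current_wrist_force())
h=r.move_l(tcp(-10,-4,180,t),vel=.06,guard=3)
print(h,tip().round(1),(np.array(T.current_wrist_force())-f0).round(2))
if not h:
    h=r.move_l(tcp(40,-4,180,t),vel=.03,guard=3)
    print(h,tip().round(1),(np.array(T.current_wrist_force())-f0).round(2))
im=vision.snapshot("scene"); cv2.imwrite("pics/touch.png",im[:,:,::-1])
print(T.current_t())
E
```

```text
13.475 [-95.  -4. 180.]
[(array([ 46.,  -1., 220.]), 0.65)]
[(array([ 45.,  -4., 222.]), 0.82)]
False [-10.4  -4.  180. ] [-0.86 -0.09  0.73]
False [ 40.   -4.  180.1] [-0.57  0.89  0.14]
17.1083
```

View pics/touch.png

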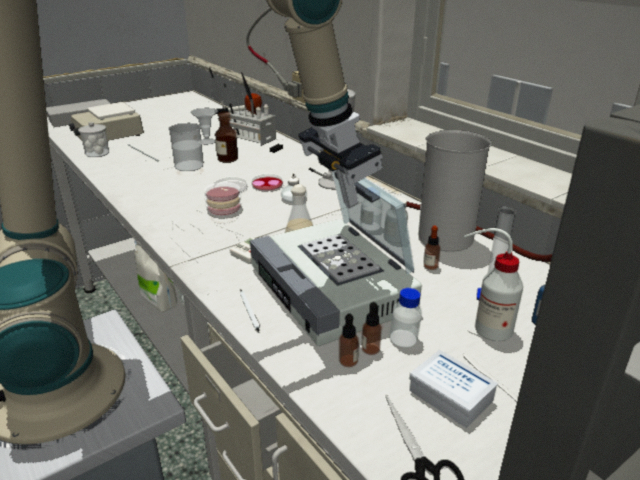

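The lid is already moving with the finger at under 3 N, so I'll keep going slowly until it meets the stop.

```bash
python3 - <<'E'
from h import *
t=15
f0=np.array(T.current_wrist_force())
for x in range(60,161,10):
    h=r.move_l(tcp(x,-4,180,t),vel=.03,guard=9)
    print(h,tip().round(1),(np.array(T.current_wrist_force())-f0).round(2))
    if h: break
r.hold(.3); print(np.array(T.current_wrist_force()).round(2))
im=vision.snapshot("scene"); cv2.imwrite("pics/open.png",im[:,:,::-1])
print([(toH(d["at"]).round(0),round(d["score"],2)) for d in models.mark_of("lid_front","scene")][:2],T.current_t())
E
```

```text
False [ 60.3  -4.  180. ] [ 0.77  0.25 -0.24]
False [ 70.5  -4.1 180.1] [-0.52 -0.55  0.11]
False [ 80.5  -4.  180. ] [-0.74 -0.08  0.44]
False [ 90.6  -4.  180.1] [-0.69  0.48 -0.25]
False [100.5  -4.  180. ] [0.37 0.51 0.84]
False [110.3  -4.  179.8] [-0.41  0.18 -1.55]
False [119.8  -3.9 179.5] [-2.25  1.29 -2.54]
True [120.9  -3.9 178.3] [-0.05  0.49 -0.44]
[ 0.2   0.17 -0.58]
[(array([155.,  -3., 218.]), 0.69)] 21.4833
```

View pics/open.png

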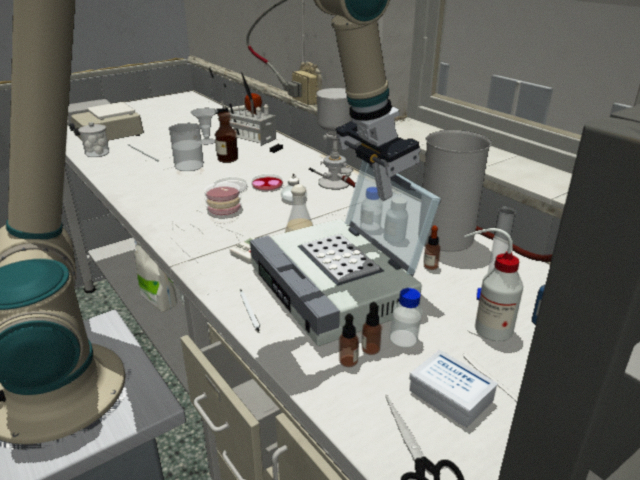

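```bash
python3 - <<'E'
from h import *
t=15
for g in (10,14):
    h=r.move_l(tcp(140,-4,180,t),vel=.02,guard=g); print(h,tip().round(1),np.array(T.current_wrist_force()).round(2))
r.hold(.3)
# retreat
r.move_l(tcp(60,-4,180,t),vel=.08); r.move_l(tcp(-110,-4,180,t),vel=.15)
r.move_l(tcp(-150,-4,230,t),vel=.15)
for c in ["scene","top"]:
    im=vision.snapshot(c); cv2.imwrite(f"pics/end_{c}.png",im[:,:,::-1])
    print([(toH(d["at"]).round(0),round(d["score"],2)) for d in models.mark_of("lid_front",c)][:2])
print(T.current_t(),np.array(T.current_wrist_force()).round(2))
E
```

```text
True [121.   -3.8 175.6] [-0.01  0.19  0.51]
True [120.7  -3.7 174.4] [0.34 0.18 0.34]
[(array([156.,  -5., 216.]), 0.73)]
[(array([157.,  -2., 218.]), 0.8), (array([ 43., 214.,  -2.]), 0.38)]
25.75 [ 0.32 -0.5   0.43]
```

View pics/end_scene.png

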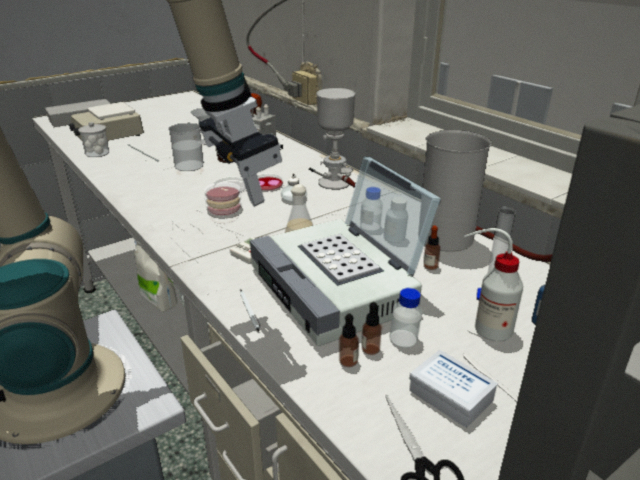

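The lid front is at about (157, 217) mm, against (158, 217) expected at the stop. Three separate pushes all stopped at the same place. The bottles, flask, timer and pen appear where they were.

```bash
python3 -c "
from plant import r
print(r.sign_off())"
```

```text
the job is handed in; nothing more can be done
None
```

The heater's lid now stands open at its stop: I found the groove by touch, pressed the release, took the finger out and pushed the lid back; the items around it look unmoved, and I handed the job in at about 26 s.

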